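# Set and lock the bench loupe over the ring

### The job

Slide the loupe's carriage along the rail until its lens is centred over the gold ring on the wooden block, then turn the black clamp knob on that carriage clockwise to its stop to lock it there. Leave the ring block where it stands and do not shift the lamp that rides on the same rail.

Things in the scene. Friction and masses are not known exactly. Their poses are not given: they have to be found in the camera images.
- knob_grip (a point): Black wing knob on the loupe's carriage: upright bar 44 mm long, 14 thick, 40 tall on a 34 mm disc. Point: on its vertical turning axis, 16 mm below the bar's top (top at 106 mm above the bench, bar foot 66, carriage top 58). x along the bar, y across it, z up; turns with the knob. Held by the knob, the loose carriage slides with 2 N drag, 160 mm either side of mid-travel.
- clamp_knob (a joint): Angle of that knob, rad: 0 loose, growing clockwise seen from above, 1.4 at the hard stop, locked. Starts at 0 to 0.2; at 0 the bar lies square across the rail. Needs up to 0.2 N m; the carriage slides freely below about 0.6 and is gripped tighter and tighter from about 0.7. The knob stays where it is left.
- lens_centre (a point): Centre of the loupe's round lens (62 mm over its frame, 88 mm above the bench) on a thin arm from the loupe's carriage, 110 mm from the knob's axis towards the robot. y axis: along the rail (to the robot's left); x: across the rail, away from the robot; z up. Moves with the carriage.
- ring_centre (a point): Centre of the gold ring (25 mm across) fixed on a loose wooden block 50 x 50 x 36 mm tall; the point is 40 mm above the bench. The block stands on the robot's side of the rail, within 3 mm of the line that the lens centre travels, 80 to 130 mm left or right of mid-travel; a small brass dish stands on the other side.
- lamp_head (a point): Small grey lamp on a second carriage, near the rail's right-hand end, with its own black wing knob that is already tight. Centre of the lamp's shade, about 52 mm across, 118 mm above the bench. To be left alone.
Not all that is in view belongs to the job. Of the things that look like the part that bears ring_centre, the largest one is meant.

How it is judged (in metres and radians):
On the way, in this order (a step that is already met when the one before it is completed fails the run):
1. the lens is over the ring (within 15 mm) while the knob is still loose (horizontal distance between lens_centre and ring_centre below 0.015 m and value of joint clamp_knob below 0.7 rad), for 0.1 s.
2. the clamp knob is turned clockwise to within 0.2 rad of its stop (value of joint clamp_knob above 1.2 rad), for 0.2 s.
At the end, for the whole second after the job is handed in: The lens centre is within 15 mm of the ring's centre seen from above, the clamp knob is locked (past 1.2 rad, its stop being at 1.4), and the ring block and the lamp are within 10 mm of where they were (horizontal distance between lens_centre and ring_centre below 0.015 m and value of joint clamp_knob above 1.2 rad and distance of each of ring_centre, lamp_head from where it was at the start of the episode below 0.01 m); the robot touches nothing.
It fails at once if the ring block is shifted by more than 10 mm (distance of ring_centre from where it was at the start of the episode above 0.01 m).
It fails at once if the lamp is shifted by more than 10 mm (distance of lamp_head from where it was at the start of the episode above 0.01 m).
It also fails if it takes over 35 s, if anything falls off the work surface, if the arm or the gripper's body presses on something with over 40 N, if the wrist force passes 120 N, or if a joint passes its speed limit or range.

### The arm

A 6-joint arm with a two-finger parallel gripper is mounted at the origin on the work surface. World frame = base frame: x ahead of the robot, y to its left, z up, the work surface at z = 0. Lengths are in mm, angles in degrees, forces in N, time in s.
With the tool pointing down it reaches from about 350 to 850 mm from the base axis. Payload 8.1 kg.
Tool frame: the origin (TCP) lies midway between the tips of the shut fingers; the grasp point (between the pads) lies 19 mm behind it; z points along the fingers, y is the line along which they close (so a half turn about z gives the same grasp; the last joint's range is limited). The gripper opens to 85 mm and grips with 20 to 120 N. Pads are 22 mm wide; open, the fingers measure 114 mm over their backs; the gripper's body (76 mm by 85 mm) begins 54 mm behind the grasp point. The pads swing forward as they close: fully open they stand 13 mm farther back than shut.
Start: joints at [-82.013, 7.471, 85.268, -0, 87.261, -4.893], TCP at [133.767, -584.903, 231.292] pointing down, gripper open.
Joint ranges: [-169.43, 169.43], [-51.17, 129.36], [1.28, 143.12], [-76.62, 256.62], [0, 156.53], [-152.29, 152.29]. Speed limits (degrees/s): [136.94, 136.94, 159.86, 180, 180, 180].

### API

Orientations are given as [roll, pitch, yaw] about the fixed x, y, z axes, in that order (R = Rz(yaw) Ry(pitch) Rx(roll)).
In Python, from bench import r gives the robot as it stands. The module is installed in compiled form; this text tells all that it offers.
- The arm moves only by the tool jog_arm, never from a script. Its argument "rows" is a list of rows, each a list of 2 entries, a list of its own where there are three numbers: the shift along the tool's x, y, z in mm, then the turn, a rotation vector about the tool's x, y, z in rad. A call has 1 to 10 rows; each row is the pose to reach, as a shift and turn from the pose commanded when the call began, along the tool's axes at that moment; what a row does not reach only later rows make up. A row lasts 1/10 s, in which the tool goes at most 50 mm and 8.59 degrees, less where a joint would pass 70% of its speed; a pose out of reach is approached as far as the arm can. A call with a gripper value outside its range is refused whole. "grip" is the finger opening in mm, from 0 to 85.4, set as the call begins (left out, the last holds). The fingers move at their own pace and stop on an object; "force" is the grip in N (left out, the last holds). Time passes only in rows, so rows that repeat a pose let the fingers close. It gives the time, the measured TCP pose, the force, the opening and the grip force at its end, in the units of the state.
- r.sense(): the state, without advancing time (a new reading comes with each control period).
- r.snapshot(name): name is "side" or "top" or "wrist"; returns (picture, depth): 480x640x3 uint8, blue, green, red; 480x640 float32, mm along the optical axis (not along the pixel's ray), 0 where there is no reading.
- r.camera_params(name): a dict with "fx", "fy", "cx", "cy" (pixels), "pose" (4x4, takes a point from camera to world coordinates); the wrist camera has in their place "tool_from_camera" (4x4, takes a point from camera to tool coordinates, whose origin is the TCP and whose axes are the flange's). Camera axes: x right, y down, z forward; pixel columns grow to the right and rows downward; lengths in mm; the calibration is good to about 2 mm. A picture is of the moment at which its call begins: read the wrist's pose just before it. camera_params takes no time and is no camera call.
- r.hand_in(): hands the job in; it is judged then, once.
The state is a dict: "time": time; "joint_pos": joint angles; "qd": joint speeds; "joint_efforts": joint torques, N m; "tool_pos": TCP position; "tcp_rot": TCP orientation; "ft_force": force on the tool from outside, world axes, zero at the start; "wrist_torque": the same for the moment, N m; "finger_gap": finger opening in mm; "grip_force": force on a finger pad.
Only numpy, scipy, OpenCV 4.12 (cv2) and the standard library are available. Lean on these libraries where they do the work, as an engineer would, in place of code of your own. Each camera call takes 0.05 s, during which the arm holds its last target. There are 200 camera calls.

## Working session

There is one attempt and no reset: what is moved stays moved. The work goes in short steps, Python scripts to look and compute and a tool call to move; the robot and the scene stay as the last step left them, time stands still between calls to the robot, and variables do not carry over. Pictures are saved under pics/ and viewed, at most 10 in all, crops included, and the job is handed in when it is done.

Besides the shell and the picture viewer there is one more tool, called after "Call:" in YAML: its name, and indented under it one key for each argument. jog_arm: Moves the arm, as the interface text tells. Its arguments: {"type":"object","properties":{"rows":{"type":"array"},"grip":{"type":"number"},"force":{"type":"number"}},"required":["rows"]}

```bash
mkdir -p pics
python3 - <<'E'
from bench import r
import cv2,numpy as np,json
s=r.sense(); print(s)
for n in("top","side"):
    p,d=r.snapshot(n); cv2.imwrite(f"pics/{n}0.png",p); np.save(f"{n}0.npy",d); print(n,r.camera_params(n))
print(r.camera_params("wrist"))
E
```

```text
{'time': 0.0, 'joint_pos': array([-8.20144460e+01,  7.51427740e+00,  8.53309955e+01,  8.40631712e-05,
        8.72604945e+01, -4.89172318e+00]), 'qd': array([-0.03564585, -0.04735635, -0.0168131 ,  0.04979899,  0.05492956,
        0.08648523]), 'joint_efforts': array([-1.61345361e-03, -5.69400465e+01, -5.00561607e+01, -3.78219547e-04,
        1.48336584e-02, -6.24578934e-05]), 'tool_pos': array([ 133.67675779, -584.35055097,  230.23663517]), 'tcp_rot': array([-1.79894625e+02, -9.10275107e-03,  1.28772647e+01]), 'ft_force': array([0.73418424, 0.32093288, 0.47183334]), 'wrist_torque': array([ 0.05922029, -0.02824448,  0.00979786]), 'grip_force': 0.0, 'finger_gap': 85.26787713776865}
top {'fx': 450.85984875918706, 'fy': 450.85984875918706, 'cx': 315.2310698008879, 'cy': 240.42372616697446, 'pose': array([[ 9.14429289e-03, -9.85860728e-01,  1.67317083e-01,
         4.11163346e+02],
       [-9.99754905e-01, -1.23872928e-02, -1.83489562e-02,
        -1.17825959e+01],
       [ 2.01621210e-02, -1.67108287e-01, -9.85732372e-01,
         7.30786505e+02],
       [ 0.00000000e+00,  0.00000000e+0
[... 267 characters left out ...]
01,  5.51469121e-01, -7.39463382e-01,
         4.62040198e+02],
       [ 7.08003562e-03, -7.99829701e-01, -6.00185240e-01,
         4.97044875e+02],
       [ 0.00000000e+00,  0.00000000e+00,  0.00000000e+00,
         1.00000000e+00]])}
{'fx': 375.6506944291121, 'fy': 375.6506944291121, 'cx': 319.89598690060774, 'cy': 244.02749461893174, 'tool_from_camera': array([[ 9.59463759e-04, -9.60826967e-01, -2.77147287e-01,
         6.99499769e+01],
       [ 9.99999533e-01,  8.90901318e-04,  3.73308004e-04,
        -8.50697160e-02],
       [-1.11773514e-04, -2.77147515e-01,  9.60827374e-01,
        -1.42473990e+02],
       [ 0.00000000e+00,  0.00000000e+00,  0.00000000e+00,
         1.00000000e+00]])}
```

View pics/top0.png

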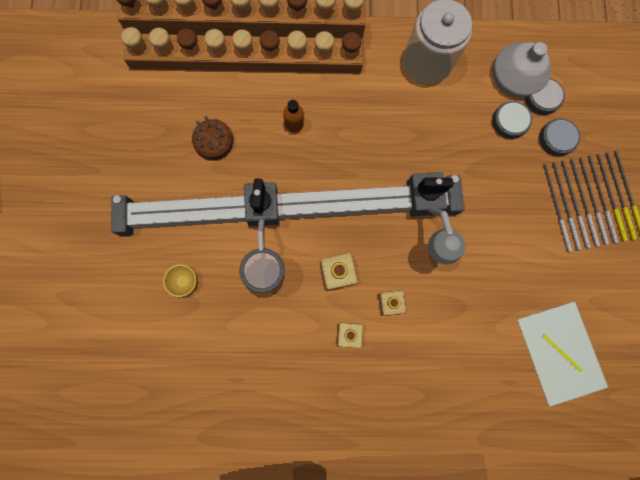

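View pics/side0.png

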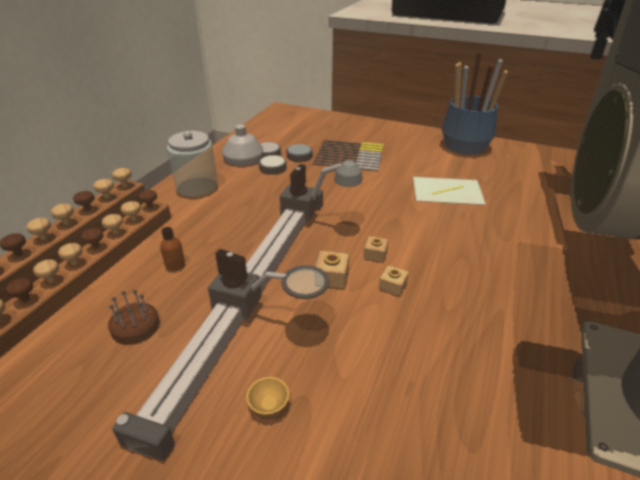

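The top view shows the loupe knob at about (259,196), the lens at (262,271), the large ring block at (339,271) and the lamp at (447,247). In the side view the knob is at (232,265), the lens at (306,282) and the ring at (332,262). I'll refine these by masks, depth and triangulation.

```bash
cat > h.py <<'E'
import numpy as np,cv2
def ray(P,uv,T=None):
    T=P["pose"] if T is None else T
    v=T[:3,:3]@np.array([(uv[0]-P["cx"])/P["fx"],(uv[1]-P["cy"])/P["fy"],1.]); return T[:3,3],v
def plane(P,uv,z,T=None):
    o,v=ray(P,uv,T); return o+v*(z-o[2])/v[2]
def tri(a,b):
    A=np.zeros((3,3));c=np.zeros(3);L=[]
    for o,v in(a,b):
        v=v/np.linalg.norm(v);M=np.eye(3)-np.outer(v,v);A+=M;c+=M@o;L.append((M,o))
    x=np.linalg.solve(A,c);return x,[round(float(np.linalg.norm(M@(x-o))),2) for M,o in L]
def cloud(P,d,T=None):
    T=P["pose"] if T is None else T
    v,u=np.mgrid[:480,:640];c=np.stack([(u-P["cx"])/P["fx"]*d,(v-P["cy"])/P["fy"]*d,d],-1)
    w=c@T[:3,:3].T+T[:3,3]; w[d<=0]=np.nan; return w
def blobs(m,box):
    x0,y0,x1,y1=box;k=np.zeros_like(m);k[y0:y1,x0:x1]=m[y0:y1,x0:x1]
    cs,_=cv2.findContours(k,cv2.RETR_EXTERNAL,cv2.CHAIN_APPROX_NONE)
    return sorted(cs,key=cv2.contourArea,reverse=True)
E
python3 - <<'E'
from h import *
from bench import r
np.set_printoptions(precision=1,suppress=True)
P={n:r.camera_params(n) for n in("top","side")}
I={n:cv2.imread(f"pics/{n}0.png") for n in P};D={n:np.load(f"{n}0.npy") for n in P}
box={"top":dict(knob=(240,165,285,222),lens=(235,244,290,298),blk=(315,248,362,294)),
     "side":dict(knob=(210,245,255,292),lens=(278,262,334,302),blk=(314,248,354,292))}
for n in P:
    g=I[n].max(2).astype(int);hsv=cv2.cvtColor(I[n],cv2.COLOR_BGR2HSV)
    W=cloud(P[n],D[n])
    for k,b in box[n].items():
        x0,y0,x1,y1=b
        w=W[y0:y1,x0:x1].reshape(-1,3);c=I[n][y0:y1,x0:x1].reshape(-1,3)
        zr={"knob":(95,112),"lens":(80,96),"blk":(30,48)}[k]
        s=(w[:,2]>zr[0])&(w[:,2]<zr[1]); q=w[s]
        if len(q)>5:
            (cx,cy),(a,bb),t=cv2.minAreaRect(q[:,:2].astype(np.float32))
            print(n,k,len(q),"med",np.median(q,0),"rect",np.array([cx,cy,a,bb,t]))
    # small gold ring/dark frame: print crops
big=[cv2.resize(I["top"][160:305,230:370],None,fx=4,fy=4,interpolation=2)]
cv2.imwrite("pics/ct.png",big[0])
cv2.imwrite("pics/cs.png",cv2.resize(I["side"][240:320,200:360],None,fx=5,fy=5,interpolation=2))
E
```

```text
top knob 310 med [584.8  60.  104.9] rect [586.   60.7  14.5  44.4  86. ]
top lens 1609 med [476.4  52.3  89.3] rect [476.2  52.   63.4  63.   46.5]
top blk 1013 med [481.9 -61.8  35.5] rect [482.8 -62.   50.   50.1  12.5]
side knob 364 med [584.3  66.2 105.1] rect [586.9  62.4  15.2  44.   85.9]
side lens 1309 med [476.6  55.9  90.6] rect [477.5  54.   63.5  64.   55.2]
side blk 641 med [479.2 -54.8  36.8] rect [483.7 -60.5  49.9  51.4  13.1]
```

View pics/ct.png

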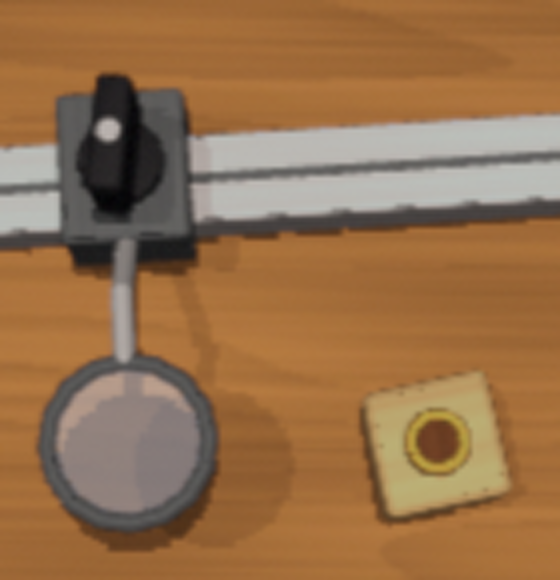

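View pics/cs.png

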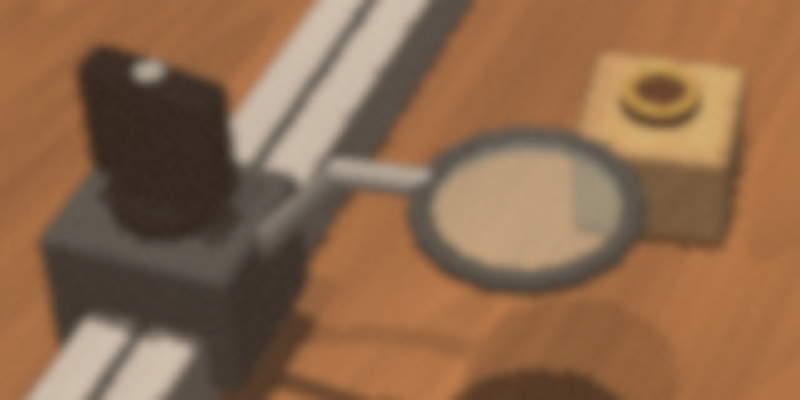

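Both views agree to about 2 mm:

| Point | Position (mm) | Check |
|---|---|---|
| Knob axis | (586.3, 61.5), top at 105 | bar axis about 176° |
| Lens centre | (477, 53), height about 89 | 110 mm from knob, as stated |
| Ring block | (483, -61), top at 36 | 50 mm square, as stated |

I'll move above the knob with the tool at yaw 176°, so that the last joint has range left for the turn.

Call:
jog_arm:
  rows:
    - [[50,-45,4],[0,0,-0.145]]
    - [[100,-90,8],[0,0,-0.29]]
    - [[145,-132,10],[0,0,-0.435]]
    - [[190,-172,12],[0,0,-0.58]]
    - [[235,-212,15],[0,0,-0.72]]
    - [[275,-250,18],[0,0,-0.86]]
    - [[310,-280,20],[0,0,-1.0]]
    - [[345,-312,22],[0,0,-1.14]]
    - [[375,-340,24],[0,0,-1.28]]
    - [[400,-362,26],[0,0,-1.42]]
  grip: 60

```text
time: 1.1
tool_pos: [420.6, -173.7, 207.2]
tcp_rot: [180.0, 0.0, 94.6]
ft_force: [0.8, -0.8, -0.0]
finger_gap: 59.8
grip_force: 0.0
```

Run:
```python
from h import *
from bench import r
np.set_printoptions(precision=2,suppress=True)
s=r.sense();print(s["time"],s["joint_pos"],s["tool_pos"],s["tcp_rot"])
T,S=r.camera_params("top"),r.camera_params("side")
a=(339.5,270.2);b=(200+661/5,240+91/5)
print("ring plane",plane(T,a,40),plane(S,b,40),tri(ray(T,a),ray(S,b)))
# rail direction from depth
W=cloud(T,np.load("top0.npy"));I=cv2.imread("pics/top0.png")
m=np.zeros((480,640),bool);m[180:235,135:240]=1;m[180:235,285:405]=1
m&=(I.min(2)>140);q=W[m];q=q[np.abs(q[:,2]-np.nanmedian(q[:,2]))<4]
l=cv2.fitLine(q[:,:2].astype(np.float32),cv2.DIST_HUBER,0,.01,.01).ravel();print("rail",l,np.degrees(np.arctan2(l[1],l[0])),np.median(q[:,2]))
```

```text
1.1 [-28.9  -14.95 109.23  -0.    85.71 -33.46] [ 420.57 -173.69  207.18] [179.99   0.01  94.56]
ring plane [482.41 -62.42  40.  ] [483.12 -63.3   40.  ] (array([482.51, -62.29,  40.92]), [0.2, 0.2])
rail [  0.08  -1.   585.    47.03] -85.51519 29.417504772327277
```

Call:
jog_arm:
  rows:
    - [[28,25,2],[0,0,-0.145]]
    - [[56,50,4],[0,0,-0.29]]
    - [[84,75,6],[0,0,-0.435]]
    - [[112,95,8],[0,0,-0.58]]
    - [[140,115,10],[0,0,-0.72]]
    - [[165,135,12],[0,0,-0.86]]
    - [[180,147,14],[0,0,-1.0]]
    - [[190,153,15],[0,0,-1.14]]
    - [[190,153,15],[0,0,-1.28]]
    - [[190,153,15],[0,0,-1.42]]

```text
time: 2.1
tool_pos: [558.2, 25.8, 191.5]
tcp_rot: [-180.0, -0.1, 176.0]
ft_force: [0.4, -0.1, 0.3]
finger_gap: 59.9
grip_force: 0.0
```

Call:
jog_arm:
  rows:
    - [[0,0,0],[0,0,0]]
    - [[0,0,0],[0,0,0]]

```text
time: 2.3
tool_pos: [558.3, 25.2, 192.0]
tcp_rot: [180.0, -0.0, 175.4]
ft_force: [0.5, -1.1, -0.2]
finger_gap: 59.8
grip_force: 0.0
```

Call:
jog_arm:
  rows:
    - [[-15,20,20],[0,0,0]]
    - [[-25,38,40],[0,0,0]]
    - [[-25,38,62],[0,0,-0.01]]
    - [[-25,38,62],[0,0,-0.01]]
    - [[-25,38,62],[0,0,-0.01]]

```text
time: 2.8
tool_pos: [585.8, 60.9, 130.2]
tcp_rot: [-180.0, -0.1, 176.0]
ft_force: [0.4, -0.5, 1.2]
finger_gap: 60.3
grip_force: 0.0
```

Run:
```python
from h import *
from bench import r
from scipy.spatial.transform import Rotation as R
np.set_printoptions(precision=2,suppress=True)
s=r.sense();print(s["time"],s["joint_pos"],s["tool_pos"],s["tcp_rot"])
p,d=r.snapshot("wrist");P=r.camera_params("wrist")
T=np.eye(4);T[:3,:3]=R.from_euler("xyz",s["tcp_rot"],degrees=True).as_matrix();T[:3,3]=s["tool_pos"];T=T@P["tool_from_camera"]
W=cloud(P,d,T);near=np.hypot(W[...,0]-586,W[...,1]-61.5)<32
q=W[near&(W[...,2]>97)&(W[...,2]<111)];print(len(q),np.median(q,0) if len(q) else 0)
if len(q)>5:print(cv2.minAreaRect(q[:,:2].astype(np.float32)))
cv2.imwrite("pics/w1.png",p)
```

```text
2.8 [  0.95   9.79  93.47  -0.01  76.83 -85.08] [585.83  60.86 130.17] [-179.99   -0.08  176.03]
2478 [584.49  61.52 105.57]
((586.8905639648438, 61.497711181640625), (14.071817398071289, 43.836692810058594), 85.7020492553711)
```

View pics/w1.png

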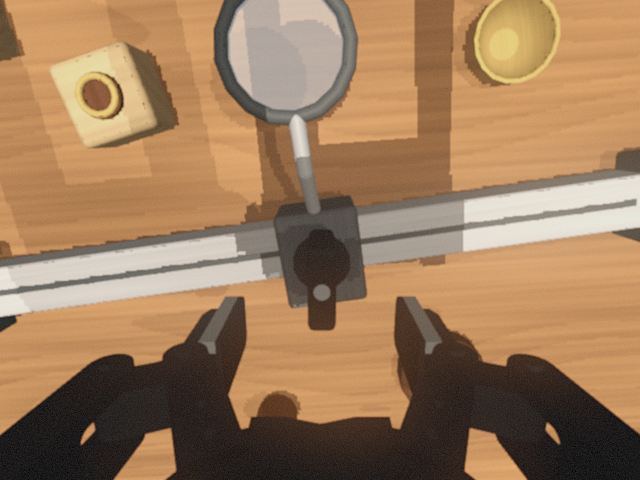

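The wrist view shows the open fingers straddling the black wing knob around (322,285), with the ring block at (98,95) and the lens at (286,45). From here the knob measures (586.8, 61.5) with its top at 105.6, so it is confirmed. I'll descend and close.

Call:
jog_arm:
  rows:
    - [[-1,0,25],[0,0,0]]
    - [[-1,0,45],[0,0,0]]
    - [[-1,0,58],[0,0,0]]
    - [[-1,0,58],[0,0,0]]
    - [[-1,0,58],[0,0,0]]

```text
time: 3.35
tool_pos: [587.9, 60.9, 73.5]
tcp_rot: [180.0, 0.1, 176.1]
ft_force: [-0.0, -0.1, 1.1]
finger_gap: 60.1
grip_force: 0.0
```

Call:
jog_arm:
  rows:
    - [[0,0,0],[0,0,0]]
    - [[0,0,0],[0,0,0]]
    - [[0,0,0],[0,0,0]]
    - [[0,0,0],[0,0,0]]
    - [[0,0,0],[0,0,0]]
    - [[0,0,0],[0,0,0]]
    - [[0,0,0],[0,0,0]]
    - [[0,0,0],[0,0,0]]
  grip: 5
  force: 50

```text
time: 4.15
tool_pos: [588.0, 61.1, 73.3]
tcp_rot: [180.0, 0.1, 176.2]
ft_force: [-1.6, 0.0, 6.0]
finger_gap: 13.2
grip_force: 49.3
```

Call:
jog_arm:
  rows:
    - [[-1.5,-10,0],[0,0,0]]
    - [[-3.3,-22,0],[0,0,0]]
    - [[-5.2,-35,0],[0,0,0]]
    - [[-7.1,-48,0],[0,0,0]]
    - [[-9,-61,0],[0,0,0]]
    - [[-10.9,-74,0],[0,0,0]]
    - [[-12.8,-87,0],[0,0,0]]
    - [[-14.6,-99,0],[0,0,0]]
    - [[-16,-109,0],[0,0,0]]
    - [[-16.8,-114,0],[0,0,0]]

```text
time: 5.15
tool_pos: [597.0, -54.4, 73.3]
tcp_rot: [180.0, 0.1, 176.1]
ft_force: [-2.3, 2.3, 7.0]
finger_gap: 13.4
grip_force: 49.6
```

Call:
jog_arm:
  rows:
    - [[0,0,0],[0,0,0]]
    - [[0,0,0],[0,0,0]]
    - [[0,0,0],[0,0,0]]

```text
time: 5.45
tool_pos: [597.0, -54.5, 73.3]
tcp_rot: [-179.9, 0.1, 176.2]
ft_force: [-1.2, -1.8, 5.9]
finger_gap: 13.4
grip_force: 49.5
```

Run:
```python
from h import *
from bench import r
np.set_printoptions(precision=2,suppress=True)
s=r.sense();print(s["time"],s["joint_pos"],s["tool_pos"],s["tcp_rot"],s["ft_force"],s["finger_gap"])
for n in("top","side"):
    p,d=r.snapshot(n);cv2.imwrite(f"pics/{n}2.png",p)
    W=cloud(r.camera_params(n),d);near=np.hypot(W[...,0]-482,W[...,1]+62)<45
    q=W[near&(W[...,2]>80)&(W[...,2]<96)];print(n,len(q),cv2.minAreaRect(q[:,:2].astype(np.float32)),cv2.minEnclosingCircle(q[:,:2].astype(np.float32)))
    q=W[near&(W[...,2]>31)&(W[...,2]<46)];print("blk",len(q),np.median(q,0) if len(q) else 0)
p=cv2.imread("pics/top2.png");cv2.imwrite("pics/ct2.png",cv2.resize(p[160:320,270:480],None,fx=3,fy=3,interpolation=2))
```

```text
5.45 [-10.09  14.61  94.25  -0.05  71.06 -96.23] [597.04 -54.51  73.29] [-179.95    0.07  176.16] [-1.16 -1.84  5.91] 13.425428631840914
top 406 ((511.789794921875, -68.73102569580078), (55.95124435424805, 27.396896362304688), 80.01012420654297) ((500.04254150390625, -66.66181945800781), 28.0117244720459)
blk 0 0
side 906 ((486.4014587402344, -62.12892150878906), (63.88645935058594, 63.30091094970703), 59.378074645996094) ((489.905029296875, -61.651878356933594), 35.535255432128906)
blk 671 [480.9  -53.67  36.76]
```

View pics/ct2.png

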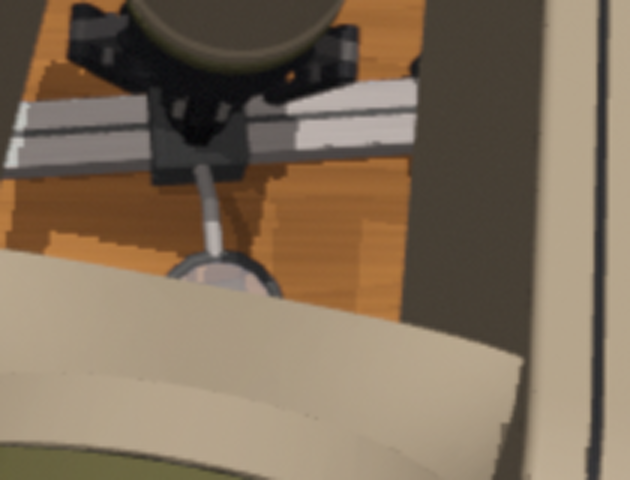

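The visible part of the top view has the arm covering most of the lens, at about (340,250) in full-image pixels. The side view puts the lens at (486, -62) against the ring at (483, -63), so it is about 3 mm off, mostly across the rail. The knob is still loose, so I'll turn it clockwise.

Call:
jog_arm:
  rows:
    - [[0,0,0],[0,0,0.1]]
    - [[0,0,0],[0,0,0.22]]
    - [[0,0,0],[0,0,0.34]]
    - [[0,0,0],[0,0,0.46]]
    - [[0,0,0],[0,0,0.58]]
    - [[0,0,0],[0,0,0.7]]
    - [[0,0,0],[0,0,0.82]]
    - [[0,0,0],[0,0,0.94]]
    - [[0,0,0],[0,0,1.05]]
    - [[0,0,0],[0,0,1.15]]

```text
time: 6.55
tool_pos: [596.6, -52.2, 73.3]
tcp_rot: [180.0, -0.1, 110.1]
ft_force: [-3.9, 7.7, 9.7]
finger_gap: 13.4
grip_force: 50.0
```

Run:
```python
from bench import r
s=r.sense();print({k:s[k] for k in("time","joint_pos","tool_pos","tcp_rot","ft_force","wrist_torque","finger_gap","grip_force")})
```

```text
{'time': 6.55, 'joint_pos': array([ -9.97734793,  14.59066162,  94.27369454,   0.13047461,
        71.16227446, -30.09271742]), 'tool_pos': array([596.55406917, -52.16088682,  73.27608638]), 'tcp_rot': array([ 1.79961174e+02, -1.20200358e-01,  1.10073253e+02]), 'ft_force': array([-3.9406937 ,  7.69052046,  9.72756464]), 'wrist_torque': array([1.37904278, 1.1260225 , 0.19023771]), 'finger_gap': 13.371636014939929, 'grip_force': 49.968443512916565}
```

Call:
jog_arm:
  rows:
    - [[0,0,0],[0,0,0.05]]
    - [[0,0,0],[0,0,0.09]]
    - [[0,0,0],[0,0,0.12]]
    - [[0,0,0],[0,0,0.12]]
    - [[0,0,0],[0,0,0.12]]
    - [[0,0,0],[0,0,0.12]]

```text
time: 7.15
tool_pos: [596.6, -53.0, 73.3]
tcp_rot: [180.0, -0.0, 103.5]
ft_force: [-3.3, 3.1, 9.3]
finger_gap: 13.4
grip_force: 49.9
```

Run:
```python
from h import *
from bench import r
s=r.sense();print({k:s[k] for k in("time","tool_pos","tcp_rot","ft_force","wrist_torque")})
p,d=r.snapshot("side");W=cloud(r.camera_params("side"),d);near=np.hypot(W[...,0]-482,W[...,1]+62)<45
q=W[near&(W[...,2]>80)&(W[...,2]<96)];print(len(q),cv2.minAreaRect(q[:,:2].astype(np.float32)))
```

```text
{'time': 7.15, 'tool_pos': array([596.55507687, -53.0492902 ,  73.27706782]), 'tcp_rot': array([ 1.79993438e+02, -4.37054878e-02,  1.03457532e+02]), 'ft_force': array([-3.26069198,  3.11765067,  9.29460729]), 'wrist_torque': array([0.49322968, 1.13771305, 0.37412598])}
913 ((485.6177673339844, -59.347286224365234), (63.21419906616211, 63.321014404296875), 47.6215705871582)
```

The knob has turned 1.27 rad and the wrist torque has risen, so it is at its stop. The lens is about 4 to 5 mm from the ring. I'll release and retreat upward.

Call:
jog_arm:
  rows:
    - [[0,0,0],[0,0,0]]
    - [[0,0,0],[0,0,0]]
    - [[0,0,0],[0,0,0]]
    - [[0,0,0],[0,0,0]]
    - [[0,0,0],[0,0,0]]
    - [[0,0,0],[0,0,0]]
  grip: 50

```text
time: 7.8
tool_pos: [596.5, -53.9, 72.3]
tcp_rot: [-180.0, -0.0, 103.4]
ft_force: [0.5, -0.1, -0.0]
finger_gap: 49.7
grip_force: 0.0
```

Call:
jog_arm:
  rows:
    - [[0,0,-20],[0,0,0]]
    - [[0,0,-50],[0,0,0]]
    - [[0,0,-90],[0,0,0]]
    - [[0,0,-120],[0,0,0]]
    - [[0,0,-120],[0,0,0]]
    - [[0,0,-120],[0,0,0]]
    - [[0,0,-120],[0,0,0]]

```text
time: 8.5
tool_pos: [595.7, -53.7, 190.8]
tcp_rot: [-179.9, -0.1, 103.4]
ft_force: [-0.1, 0.4, -0.8]
finger_gap: 50.3
grip_force: 0.0
```

Run:
```python
from h import *
from bench import r
from scipy.spatial.transform import Rotation as R
s=r.sense();print({k:s[k] for k in("time","tool_pos","tcp_rot","ft_force")})
p,d=r.snapshot("side");W=cloud(r.camera_params("side"),d);near=np.hypot(W[...,0]-482,W[...,1]+62)<45
q=W[near&(W[...,2]>80)&(W[...,2]<96)];print("lens",cv2.minAreaRect(q[:,:2].astype(np.float32)))
q=W[near&(W[...,2]>30)&(W[...,2]<48)];print("blk",cv2.minAreaRect(q[:,:2].astype(np.float32)))
for T in(W,):
    k=np.hypot(T[...,0]-596,T[...,1]+53)<32
    q=T[k&(T[...,2]>97)&(T[...,2]<110)];print("knob side",len(q),cv2.minAreaRect(q[:,:2].astype(np.float32)) if len(q)>5 else 0)
def lamp(W): 
    k=np.hypot(W[...,0]-515,W[...,1]+205)<60;q=W[k&(W[...,2]>112)&(W[...,2]<135)];return len(q),np.median(q,0)
C=r.camera_params("side");print("lamp",lamp(cloud(C,np.load("side0.npy"))),lamp(W))
p,d=r.snapshot("wrist");P=r.camera_params("wrist")
T=np.eye(4);T[:3,:3]=R.from_euler("xyz",s["tcp_rot"],degrees=True).as_matrix();T[:3,3]=s["tool_pos"];W=cloud(P,d,T@P["tool_from_camera"])
k=np.hypot(W[...,0]-596,W[...,1]+53)<32;q=W[k&(W[...,2]>97)&(W[...,2]<111)];print("knob wrist",len(q),cv2.minAreaRect(q[:,:2].astype(np.float32)))
```

```text
{'time': 8.5, 'tool_pos': array([595.68006787, -53.67685889, 190.77546696]), 'tcp_rot': array([-1.79880450e+02, -5.38948020e-02,  1.03406192e+02]), 'ft_force': array([-0.1217361 ,  0.43641051, -0.82474674])}
lens ((486.3577880859375, -60.37134552001953), (63.455631256103516, 64.57618713378906), 47.54081344604492)
blk ((483.7418212890625, -60.40074920654297), (50.150638580322266, 51.717308044433594), 13.332283973693848)
knob side 199 ((595.2135620117188, -50.631446838378906), (14.07089614868164, 43.07239532470703), 13.435601234436035)
lamp (465, array([ 512.28021654, -196.72527758,  122.5150022 ])) (471, array([ 512.09389432, -196.74975513,  122.69233343]))
knob wrist 1451 ((595.94921875, -52.662803649902344), (13.613049507141113, 43.85010528564453), 13.754323959350586)
```

```bash
python3 -c "
from bench import r
print(r.hand_in())"
```

```text
the job is handed in; nothing more can be done
None
```

The job is handed in (no verdict came back): at the last look the lens was about 3 mm from the ring centre, the knob was at its stop at about 1.4 rad, and the ring block and lamp had not measurably moved.

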